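Put the data logger on charge, heavy end down

ROBOT

A 6-joint arm with a two-finger parallel gripper is mounted at the origin on the work surface. World frame = base frame: x ahead of the robot, y to its left, z up, the work surface at z = 0. Lengths are in mm, angles in rad, forces in N, time in s.
With the tool pointing down it reaches from about 350 to 875 mm from the base axis. Payload 4.2 kg.
Tool frame: the origin (TCP) lies at the very end of the fingers, on their centre line; the grasp point (between the pads) lies 19 mm behind it; z points along the fingers, y is the direction in which the jaws open and shut (so a half turn about z gives the same grasp; the last joint's range is limited). The gripper opens to 85 mm and grips with 20 to 120 N. Pads are 22 mm wide; open, the fingers measure 114 mm over their backs; the gripper's body (76 mm by 85 mm) begins 54 mm behind the grasp point. The pads swing forward as they close: fully open they stand 13 mm farther back than shut.
Start: joints at [-0.93, 0.385, 0.008, 0, -1.194, -0.259], TCP at [232.883, -579.97, 231.312] pointing down, gripper open.
Joint ranges: [-3.14, 3.14], [-1.21, 2.06], [-1.07, 1.41], [-3.16, 2.05], [-2.99, -0.16], [-3.1, 3.1]. Speed limits (rad/s): [2.79, 2.79, 3.14, 3.14, 3.14, 3.14].

INTERFACE

Orientations are given as a unit quaternion [x, y, z, w].
In Python, from bench import read_state, get_image, camera_params, job_done gives the robot as it stands.
- The arm moves only by the tool send_rows, never from a script. Its arguments are lists of equal length, an entry for each row: "translation": the shift along the tool's x, y, z in m, a list of three; "yaw": the turn about the tool's z in degrees; "fingers": the closure in counts, from 0 (fully open) to 255 (shut). A call has 1 to 12 rows; each row is the pose to reach, as a shift and turn from the pose measured when the call began, along the tool's axes at that moment; what a row does not reach only later rows make up. A row lasts 1/10 s, in which the tool goes at most 50 mm and 8.59 degrees, less where a joint would pass 70% of its speed; a pose out of reach is approached as far as the arm can. A call with a gripper value outside its range is refused whole. The fingers move at their own pace and stop on an object; the grip force is fixed at half the most. Time passes only in rows, so rows that repeat a pose let the fingers close. It gives the time, the measured TCP pose, the force and the opening at its end, in the units of the state.
- read_state(): the state, without advancing time (a new reading comes with each control period).
- get_image(name): name is "side" or "top" or "wrist"; returns the picture (420x560x3 uint8, blue, green, red); there is no depth.
- camera_params(name): a dict with "mtx" (3x3 intrinsics, pixels), "rvec" (rotation vector, rad) and "tvec" (3), from world to camera coordinates, as OpenCV has them; the wrist camera has in their place "tool_from_camera" (4x4, takes a point from camera to tool coordinates, whose origin is the TCP and whose axes are the flange's). Camera axes: x right, y down, z forward; pixel columns grow to the right and rows downward; lengths in mm; the calibration is good to about 2 mm. A picture is of the moment at which its call begins: read the wrist's pose just before it. camera_params takes no time and is no camera call.
- job_done(): hands the job in, once; it reports no verdict.
The state is a dict: "clock": time; "joints": joint angles; "joint_vel": joint speeds; "joint_efforts": joint torques, N m; "position": TCP position; "ee_rot": TCP orientation; "contact_force": force on the tool from outside, world axes, zero at the start; "wrist_torque": the same for the moment, N m; "gripper_width": finger opening in mm.
Only numpy, scipy, OpenCV 4.12 (cv2) and the standard library are available. Lean on these libraries where they do the work, as an engineer would, in place of code of your own. Each camera call takes 0.05 s, during which the arm holds its last target.

TASK

Put the data logger on charge. Pick it up by the two swivelling orange carry knobs at its middle, so that it tips and shows which end is heavy - that end holds the battery - then lay it gently in the sloping charging stand with the heavy end down, pushed fully home against the foot, and let go. Then press the green start button on the stand; leave the other things on the bench alone and do not drop the logger or let it tip over.

Things in the scene. Friction and masses are not known exactly. Their poses are not given: they have to be found in the camera images.
- logger: White tube 38 mm thick with black 50 mm square end caps, 160 mm over all, 0.3 kg. Two orange carry knobs (24 mm across, 54 mm over both) at mid-length, one each side, swivel freely about y. Either end, at random, is heavy (mass centre 25 mm off the middle): looks and axes don't tell. Raised 80 mm by the knobs, the heavy end dips 20 to 60 degrees. Origin: the middle, 25 mm up; x along the tube.
- stand: White charging stand fixed to the bench, base 195 x 135 x 14 mm; origin on the bench under the middle of the laid-in logger, z up. The logger lies along x, sloping 25 degrees, low at -x. Its upper half overhangs: heavy end up, it tips out. Tube rests just below the knobs on a rubber V-saddle, 44 mm wide; friction holds it: push it down the slope to the stop (5 to 10 N).
- stand_home (a point): Point on the stand where the logger's middle is when the logger is fully home: 76 mm above the bench over the stand's origin. Its x axis points up the slope along the logger's axis (25 degrees above the stand's x), its y axis is the stand's y.
- stand_foot (a point): Round brass contact in the face of the foot stop (64 mm wide, its top 14 mm above this point across the slope), 80 mm down the slope from stand_home. The logger's lower end cap meets it squarely; there it sits on a sloping floor 25 mm below the logger's axis, between two cheeks 55 mm apart, flared at the top.
- start_top (a point): Centre of the top of the green round start button (28 mm diameter) on the stand's base plate, beside the foot at x = -60, y = 78 mm of the stand; pressed straight down.
- start (a joint): Travel of the start button in m: 0 up, 0.006 fully down (4 N); it springs back up. It counts as pressed beyond 0.004.
- multimeter: Bystander: yellow hand-held multimeter, 150 x 75 x 44 mm, lying flat; origin at the centre of its underside, x along its length.
- spool: Bystander: yellow solder spool standing on the bench, 56 mm diameter, 52 mm high; origin at the centre of its underside.
- screwdriver: Bystander: red-handled screwdriver 180 mm long lying on the bench, x along it.

How it is judged:
By the outcome, as a careful person would: the job done as asked, in the order asked, and still so for the second after the job is handed in, with the robot touching nothing.
It also fails if it takes over 51 s, if anything falls off the work surface, if the arm or the gripper's body presses on something with over 40 N, if the wrist force passes 120 N, or if a joint passes its speed limit or range.

## Working session

There is one attempt and no reset: what is moved stays moved. The work goes in short steps, Python scripts to look and compute and a tool call to move; the robot and the scene stay as the last step left them, time stands still between calls to the robot, and variables do not carry over. Pictures are saved under pics/ and viewed, and the job is handed in when it is done.

Besides the shell and the picture viewer there is one more tool, called after "Call:" as name(argument=value, ...) on one line, values as JSON. send_rows: Moves the arm, as the interface text tells. Its arguments: {"type":"object","properties":{"translation":{"type":"array","items":{"type":"array","items":{"type":"number"}}},"yaw":{"type":"array","items":{"type":"number"}},"fingers":{"type":"array","items":{"type":"number"}}},"required":["translation","yaw","fingers"]}

```bash
ls; mkdir -p pics; python3 - <<'E'
from bench import *
import cv2
print(read_state())
for n in("top","side","wrist"):
    cv2.imwrite(f"pics/{n}0.png",get_image(n)); print(n,camera_params(n))
E
```

```text
pics
{'clock': 0.0, 'joints': array([-9.30378180e-01,  3.85568939e-01,  6.62864258e-03, -5.34069673e-04,
       -1.19405650e+00, -2.58619460e-01]), 'joint_vel': array([ 0.00053965, -0.00075364, -0.00048929,  0.00136   ,  0.00060185,
       -0.00166249]), 'joint_efforts': array([-7.33172928e-04, -3.92285657e+01,  1.88405514e+01,  4.18616652e+00,
       -4.66080179e-03, -3.16801412e-06]), 'position': array([ 232.67757992, -579.42406568,  230.21004649]), 'ee_rot': array([-1.89645133e-01,  9.81852052e-01,  1.09878500e-03, -2.54545808e-04]), 'contact_force': array([-0.07213927, -0.56661441,  1.21217964]), 'wrist_torque': array([-0.03347316,  0.03646491, -0.00989321]), 'gripper_width': 85.04977655441294}
top {'mtx': array([[445.37919019,   0.        , 281.82529846],
       [  0.        , 445.37919019, 207.54021806],
       [  0.        ,   0.        ,   1.        ]]), 'rvec': array([ 2.18165538, -2.15305656,  0.09394003]), 'tvec': array([-101.40611223,  591.33416858, 1351.69953737])}
side {'mtx': array([[485.75262221,   0.        , 278.87480991],
       [  0.        , 485.75262221, 205.28888462],
       [  0.        ,   0.        ,   1.        ]]), 'rvec': array([ 0.91433213, -2.61250124,  0.94140933]), 'tvec': array([ 368.9385681 ,  392.17115168, 1156.3858727 ])}
wrist {'mtx': array([[312.38947042,   0.        , 280.89210089],
       [  0.        , 312.38947042, 205.99627014],
       [  0.        ,   0.        ,   1.        ]]), 'tool_from_camera': array([[-4.85331486e-04, -9.61284757e-01, -2.75556491e-01,
         6.93217864e+01],
       [ 9.99999877e-01, -4.95252129e-04, -3.35796959e-05,
        -4.60101015e-02],
       [-1.04190289e-04, -2.75556474e-01,  9.61284879e-01,
        -1.43166838e+02],
       [ 0.00000000e+00,  0.00000000e+00,  0.00000000e+00,
         1.00000000e+00]])}
```

View pics/top0.png

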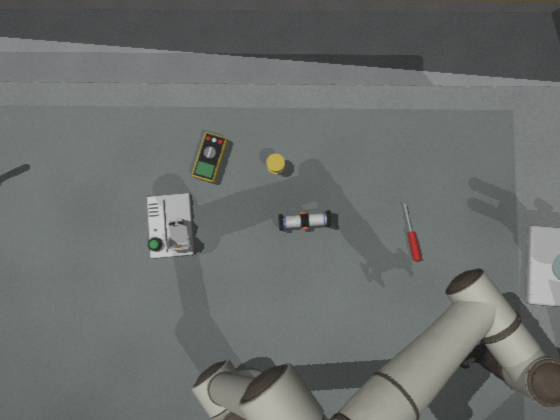

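View pics/side0.png

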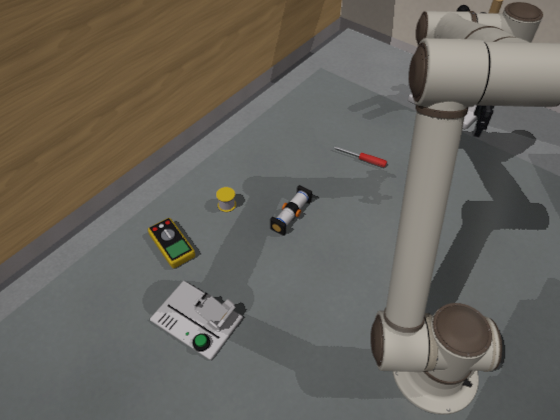

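View pics/wrist0.png

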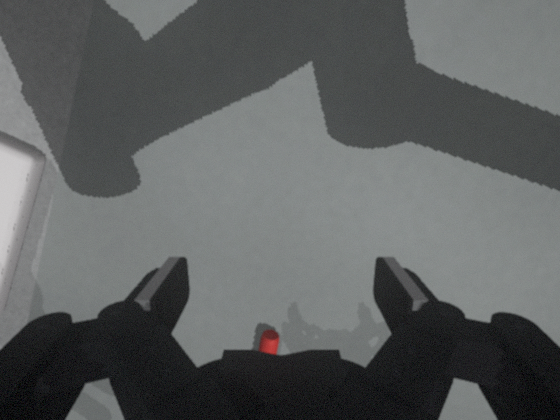

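The top view shows the logger at about (304,220), the stand at about (170,226) with its green button at (154,244), the multimeter at (209,157), the spool at (276,163) and the screwdriver at (412,235). I'll zoom in next.

```bash
cat > h.py <<'E'
import numpy as np, cv2
from bench import *
from scipy.spatial.transform import Rotation as R
def cam(n):
    p=camera_params(n)
    if n!="wrist":
        return p["mtx"],cv2.Rodrigues(p["rvec"])[0],np.array(p["tvec"]).reshape(3)
def wcam(pos,q):
    p=camera_params("wrist");T=np.eye(4);T[:3,:3]=R.from_quat(q).as_matrix();T[:3,3]=pos
    M=np.linalg.inv(T@p["tool_from_camera"]); return p["mtx"],M[:3,:3],M[:3,3]
def proj(c,P):
    K,Rm,t=c;P=np.atleast_2d(P)@Rm.T+t;u=P@K.T;return u[:,:2]/u[:,2:]
def atz(c,uv,z):
    K,Rm,t=c;uv=np.atleast_2d(uv).astype(float);o=-Rm.T@t
    d=np.c_[uv,np.ones(len(uv))]@np.linalg.inv(K).T@Rm
    return o+d*((z-o[2])/d[:,2:])
def tri(c1,p1,c2,p2):
    X=cv2.triangulatePoints(c1[0]@np.c_[c1[1],c1[2]],c2[0]@np.c_[c2[1],c2[2]],np.array(p1,float).reshape(2,1),np.array(p2,float).reshape(2,1));return (X[:3]/X[3]).ravel()
E
python3 - <<'E'
from h import *
t=cv2.imread("pics/top0.png");s=cv2.imread("pics/side0.png")
a=cv2.resize(t[185:265,140:240],None,fx=7,fy=7,interpolation=2)
b=cv2.resize(t[200:240,265:345],None,fx=7,fy=7,interpolation=2)
c=cv2.resize(s[275:365,140:250],None,fx=6,fy=6,interpolation=2)
d=cv2.resize(s[180:240,260:325],None,fx=8,fy=8,interpolation=2)
for n,i in zip("abcd",(a,b,c,d)): cv2.imwrite(f"pics/z{n}.png",i)
c=cam("top")
print(atz(c,[[304,220],[170,226],[154,244],[280,221.5],[329,219]],30))
E
```

```text
[[ 554.70633311 -162.52170204   30.        ]
 [ 530.75914296  250.93736      30.        ]
 [ 474.70669337  298.18583982   30.        ]
 [ 549.10820822  -88.57500041   30.        ]
 [ 558.79755404 -239.52958225   30.        ]]
```

View pics/za.png

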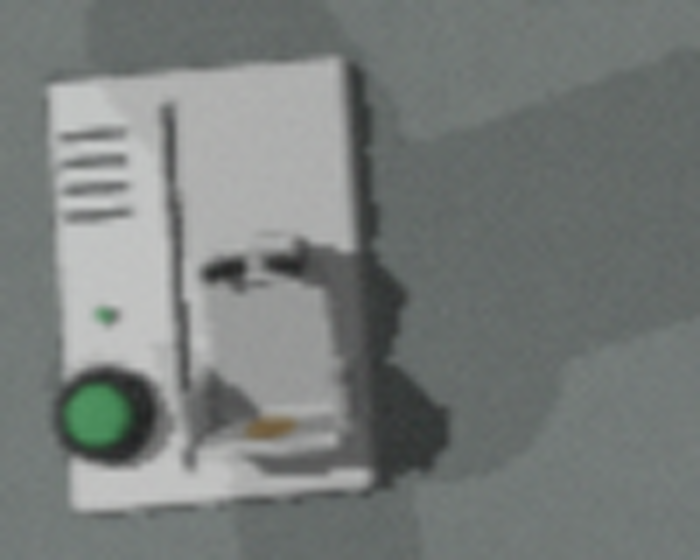

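View pics/zb.png

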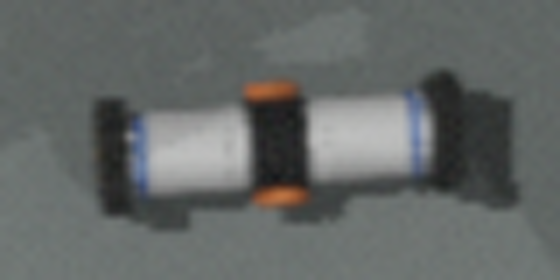

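View pics/zc.png

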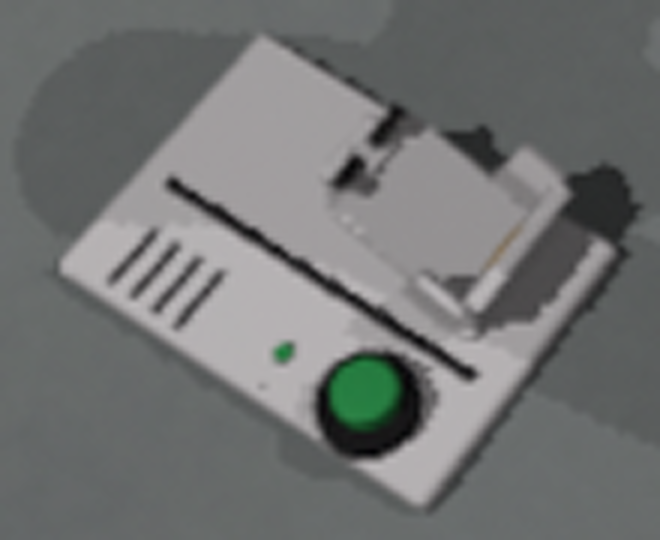

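View pics/zd.png

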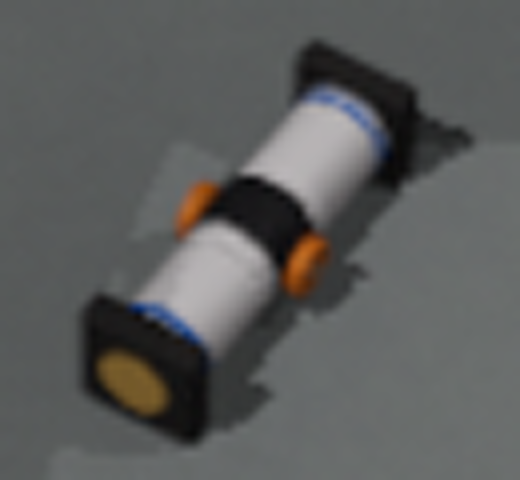

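The views agree. The stand's slope runs up along roughly world +x, with the foot at the near end, and the logger lies along roughly world y. Now I'll fit the poses.

```bash
python3 - <<'E'
from h import *
from scipy.optimize import least_squares
T=cam("top");S=cam("side")
f=lambda x,y,k,ox,oy:np.array([(x+.5)/k-.5+ox,(y+.5)/k-.5+oy])
ct=[f(*p,7,140,185) for p in[(48,83),(345,58),(375,485),(72,510)]]
cs=[f(*p,6,140,275) for p in[(62,265),(262,36),(622,250),(425,508)]]
bt=f(98,414,7,140,185);bs=f(365,393,6,140,275)
print("button tri",tri(T,bt,S,bs))
print(atz(T,ct,14),atz(S,cs,14))
# corners in stand frame: TL(+x,+y),TR(+x,-y),BR(-x,-y),BL(-x,+y)
def pts(v):
    x,y,a,cx,cy,bz=v
    L=np.array([[cx+97.5,cy+67.5,14],[cx+97.5,cy-67.5,14],[cx-97.5,cy-67.5,14],[cx-97.5,cy+67.5,14],[-60,78,bz]])
    return L@R.from_euler('z',a).as_matrix().T+[x,y,0]
def r(v):
    P=pts(v); 
    rs=np.r_[(proj(T,P)-np.vstack([ct,bt])).ravel(),(proj(S,P[[0,1,2,3,4]])-np.vstack([cs,bs])).ravel()]
    return rs
o=least_squares(r,[540,225,0,0,20,25]);print("stand",o.x,np.abs(o.fun).max())
print(r(o.x).reshape(-1,2).round(1).tolist())
k1=(f(272,90,7,265,200),f(198,210,8,260,180));k2=(f(280,197,7,265,200),f(306,265,8,260,180))
for k in(k1,k2): print("knob",tri(T,k[0],S,k[1]))
q=read_state()
print(R.from_quat(q["ee_rot"]).as_matrix().round(3),q["joints"])
E
```

```text
button tri [475.24547195 299.63567818  28.85456863]
[[623.66235186 332.96871857  14.        ]
 [636.64800582 199.62108277  14.        ]
 [446.0382396  179.84975302  14.        ]
 [433.17004041 314.10000936  14.        ]] [[619.8128044  334.27507166  14.        ]
 [633.82178999 204.25317682  14.        ]
 [441.0869631  182.69418196  14.        ]
 [428.61632537 315.55847917  14.        ]]
stand [ 5.42783239e+02  2.28075269e+02  1.01362025e-01 -6.91691116e+00
  3.07438465e+01  2.88426470e+01] 1.4830794352486123
[[-0.6, 0.2], [-0.3, 0.0], [-0.4, 1.1], [-0.4, 1.4], [0.1, 0.1], [-1.1, -0.5], [0.2, -1.5], [-0.0, -0.8], [-0.0, -0.2], [-0.1, -0.0]]
knob [ 578.61540028 -160.90533273   22.8079095 ]
knob [ 531.195602   -164.8217042    23.30274963]
[[-0.928 -0.372 -0.001]
 [-0.372  0.928  0.001]
 [ 0.     0.002 -1.   ]] [-9.30378384e-01  3.85354569e-01  6.97092130e-03 -3.35990854e-04
 -1.19399562e+00 -2.58610170e-01]
```

Call:
send_rows(translation=[[-0.042,0.024,0],[-0.083,0.049,0],[-0.125,0.073,0],[-0.167,0.098,0],[-0.209,0.122,0.0],[-0.25,0.147,0],[-0.292,0.171,0],[-0.333,0.195,0],[-0.375,0.22,0.0],[-0.416,0.244,0.02],[-0.454,0.2665,0.05],[-0.454,0.2665,0.05]], yaw=[-6,-12,-18,-24,-30,-36,-43,-50,-57,-64,-72.2,-72.2], fingers=[0,0,0,0,0,0,0,0,0,0,0,0])

```text
clock: 1.35
position: [554.9, -159.3, 176.7]
ee_rot: [0.734, -0.679, -0.004, 0.001]
contact_force: [-0.0, -0.2, -0.2]
gripper_width: 85.5
```

```bash
python3 - <<'E'
from h import *
s=read_state();im=get_image("wrist");cv2.imwrite("pics/w1.png",im);print(s["position"],s["ee_rot"],s["joints"],s["joint_vel"].round(3),s["clock"],s["contact_force"])
c=wcam(s["position"],s["ee_rot"]);print(proj(c,[[555,-163,25],[578.6,-160.9,25],[531,-164.8,25]]))
E
```

```text
[ 554.88797965 -159.31456028  176.6715124 ] [ 0.73381851 -0.67933427 -0.00367857  0.00134528] [-7.46105439e-04  3.52612724e-01 -1.84731858e-01 -3.49832834e-03
 -1.04068335e+00  7.95978980e-02] [ 0.002  0.006  0.01   0.029  0.    -0.111] 1.35 [-0.00655822 -0.23579453 -0.1938931 ]
[[280.57640882 187.05948544]
 [256.02205687 187.39228342]
 [305.49728614 187.05994978]]
```

View pics/w1.png

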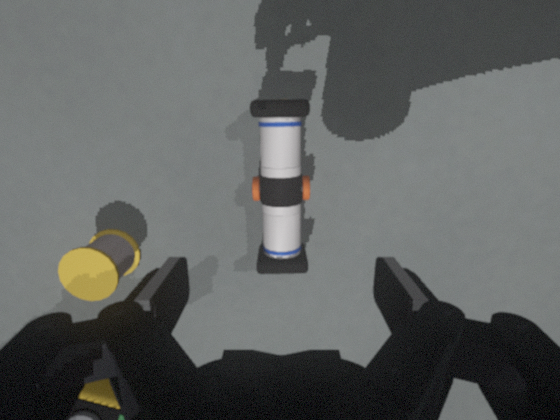

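The knobs sit at (256,188) and (306,188), about 1 px from the prediction, and the tube is vertical in the image. Descending to grasp.

Call:
send_rows(translation=[[0.003,0,0.03],[0.003,0,0.06],[0.003,0,0.09],[0.003,0,0.115],[0.003,0,0.135],[0.003,0,0.15],[0.003,0,0.16],[0.003,0,0.167],[0.003,0,0.172],[0.003,0,0.172],[0.003,0,0.172]], yaw=[0,0,0,0,0,0,0,0,0,0,0], fingers=[0,0,0,0,0,0,0,0,0,0,0])

```text
clock: 2.5
position: [554.3, -163.3, 6.4]
ee_rot: [0.733, -0.68, -0.003, 0.001]
contact_force: [0.3, 0.5, -0.0]
gripper_width: 85.4
```

```bash
python3 - <<'E'
from h import *
s=read_state();im=get_image("wrist");cv2.imwrite("pics/w2.png",im);print(R.from_quat(s["ee_rot"]).as_matrix().round(3))
E
```

```text
[[ 0.074 -0.997 -0.005]
 [-0.997 -0.074  0.002]
 [-0.002  0.005 -1.   ]]
```

View pics/w2.png

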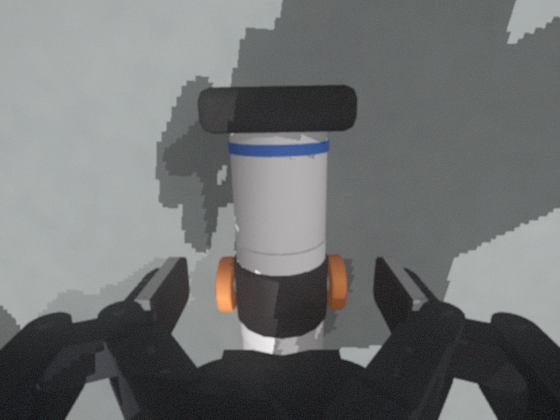

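```bash
python3 - <<'E'
from h import *
s=read_state();c=wcam(s["position"],s["ee_rot"])
M=R.from_quat(s["ee_rot"]).as_matrix()
for x in(-4,0,4): print(x,proj(c,np.array([[x,-27,-19],[x,27,-19]])@M.T+s["position"]))
print(s["position"])
E
```

```text
-4 [[222.0776366  288.17616259]
 [342.79082212 288.0840457 ]]
0 [[221.60474499 280.16731944]
 [343.27942867 280.07592739]]
4 [[221.12425889 272.02985671]
 [343.77588065 271.93922474]]
[ 554.44585364 -163.2874527     6.54511531]
```

The knobs line up with the pads to within 1–2 mm. Closing the gripper.

Call:
send_rows(translation=[[-0.001,0,0.002],[-0.001,0,0.002],[-0.001,0,0.002],[-0.001,0,0.002],[-0.001,0,0.002],[-0.001,0,0.002],[-0.001,0,0.002],[-0.001,0,0.002],[-0.001,0,0.002],[-0.001,0,0.002]], yaw=[0,0,0,0,0,0,0,0,0,0], fingers=[40,80,120,160,200,255,255,255,255,255])

```text
clock: 3.55
position: [554.5, -162.2, 5.1]
ee_rot: [0.733, -0.68, -0.002, 0.001]
contact_force: [-1.6, 1.0, 5.2]
gripper_width: 53.2
```

Gripped at 53 mm. Lifting 130 mm.

Call:
send_rows(translation=[[0,0,-0.005],[0,0,-0.015],[0,0,-0.03],[0,0,-0.045],[0,0,-0.06],[0,0,-0.075],[0,0,-0.09],[0,0,-0.105],[0,0,-0.12],[0,0,-0.13],[0,0,-0.13],[0,0,-0.13]], yaw=[0,0,0,0,0,0,0,0,0,0,0,0], fingers=[255,255,255,255,255,255,255,255,255,255,255,255])

```text
clock: 4.75
position: [554.5, -162.3, 134.6]
ee_rot: [0.733, -0.68, -0.003, 0.001]
contact_force: [0.9, -0.5, -3.7]
gripper_width: 53.1
```

```bash
python3 - <<'E'
from h import *
s=read_state();w=get_image("wrist");a=get_image("side");print(s["position"],s["joints"],s["wrist_torque"],s["contact_force"])
p=proj(cam("side"),s["position"])[0].astype(int);print(p)
z=cv2.resize(a[max(0,p[1]-60):p[1]+60,p[0]-60:p[0]+60],(500,500),interpolation=2)
cv2.imwrite("pics/w3.png",w);cv2.imwrite("pics/s3.png",z)
E
```

```text
[ 554.48069526 -162.29644844  134.61169754] [-0.00585433  0.39450594 -0.23813232 -0.00311871 -0.94344669  0.08174539] [ 0.00626481 -0.00333951 -0.02335507] [ 0.87512294 -0.49005807 -3.68800307]
[291 184]
```

View pics/w3.png

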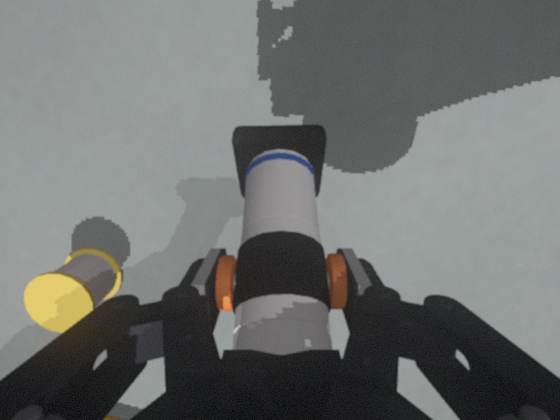

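View pics/s3.png

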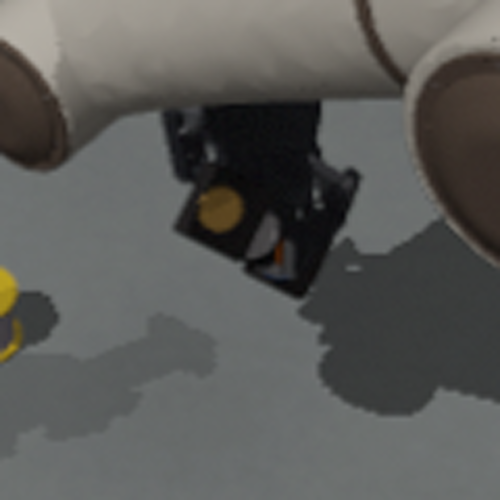

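The far end (tool +x, world −y) dips and the near brass face is tipped up, so the heavy end is at tool +x. I'll turn it to face the foot (yaw +88.4) and carry it above the stand.

Call:
send_rows(translation=[[-0.012,-0.001,-0.008],[-0.037,-0.003,-0.02],[-0.072,-0.006,-0.035],[-0.11,-0.01,-0.035],[-0.15,-0.013,-0.035],[-0.19,-0.017,-0.035],[-0.23,-0.02,-0.035],[-0.27,-0.024,-0.035],[-0.31,-0.027,-0.035],[-0.345,-0.03,-0.035],[-0.375,-0.033,-0.035],[-0.39,-0.0345,-0.035]], yaw=[4,12,20,28,36,44,52,60,68,76,84,88.4], fingers=[255,255,255,255,255,255,255,255,255,255,255,255])

```text
clock: 6.05
position: [559.6, 231.5, 168.7]
ee_rot: [-0.05, 0.999, 0.001, -0.004]
contact_force: [0.3, 0.6, -3.4]
gripper_width: 52.6
```

Call:
send_rows(translation=[[0,0,0],[0,0,0],[0,0,0]], yaw=[0,0,0], fingers=[255,255,255])

```text
clock: 6.35
position: [559.2, 230.5, 168.1]
ee_rot: [-0.05, 0.999, 0.001, -0.004]
contact_force: [0.8, 0.0, -3.5]
gripper_width: 52.9
```

```bash
cat > look.py <<'E'
from h import *
import sys
n=sys.argv[1]
s=read_state();w=get_image("wrist");a=get_image("side");t=get_image("top")
np.set_printoptions(suppress=True,precision=3)
print(s["clock"],s["position"],s["ee_rot"],s["joints"],s["contact_force"],s["gripper_width"])
M=R.from_quat(s["ee_rot"]).as_matrix();print(M)
np.savez(f"pics/{n}.npz",p=s["position"],q=s["ee_rot"])
cv2.imwrite(f"pics/w{n}.png",w);cv2.imwrite(f"pics/s{n}.png",a);cv2.imwrite(f"pics/t{n}.png",t)
z=cv2.resize(a[225:365,130:270],(560,560),interpolation=2);cv2.imwrite(f"pics/sz{n}.png",z)
E
python3 look.py 4
```

```text
6.35 [559.248 230.511 168.062] [-0.05   0.999  0.001 -0.004] [ 0.655  0.405 -0.125 -0.007 -1.048 -2.122] [ 0.785  0.024 -3.534] 52.941341019751576
[[-0.995 -0.1   -0.009]
 [-0.1    0.995  0.001]
 [ 0.009  0.002 -1.   ]]
```

View pics/w4.png

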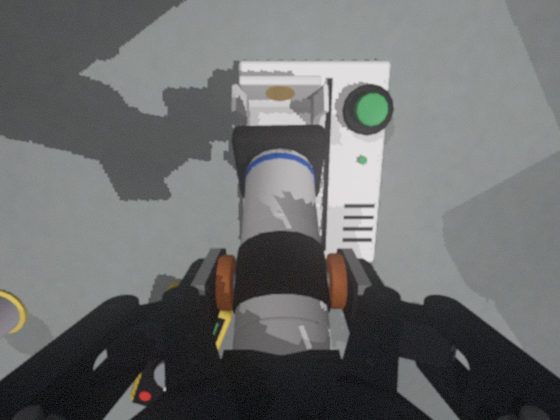

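View pics/s4.png

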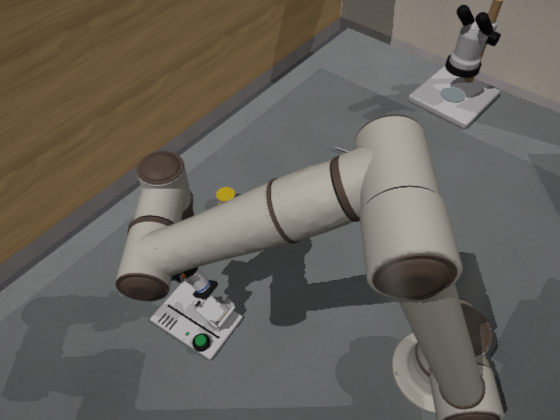

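The wrist view shows the brass contact at (280,93), the button at (373,109) and the base's low corners at (239,62) and (390,63). I'll refine the stand pose and the dip angle from these.

```bash
python3 - <<'E'
from h import *
from scipy.optimize import least_squares
d=np.load("pics/4.npz");c=wcam(d["p"],d["q"]);M=R.from_quat(d["q"]).as_matrix()
L=np.array([[-72.5,0,42.2],[-60,78,28.8],[-104.4,98.2,14],[-104.4,-36.8,14]])
uv=np.array([[280,93],[373,109],[390,63],[239.5,62]])
W=lambda v:L@R.from_euler('z',v[2]).as_matrix().T+[v[0],v[1],0]
for idx in([0,1,2,3],[0,1],):
  o=least_squares(lambda v:(proj(c,W(v))-uv)[idx].ravel(),[543,228,.1]);print(o.x,(proj(c,W(o.x))-uv).round(1).tolist())
# dip
best=lambda v:(proj(c,np.array([[v[1]*np.cos(v[0])+h*np.sin(v[0])+v[2],y,-20+v[1]*np.sin(v[0])-h*np.cos(v[0])] for h,y in((25,-25),(25,25),(-25,-25),(-25,25))])@M.T+d["p"])-[[234,127],[326,126],[244,195],[319,195]]).ravel()
for t in (None,):
  o=least_squares(best,[.7,72,0]);print(np.degrees(o.x[0]),o.x,o.fun.round(1))
  for Lc in(66,70,74): 
    o=least_squares(lambda v:best([v[0],Lc,v[1]]),[.7,0]);print(Lc,np.degrees(o.x[0]),o.x,o.fun.round(1))
E
```

```text
[5.45218033e+02 2.29606443e+02 1.03993764e-01] [[0.7, 2.9], [-2.4, 2.9], [2.6, -3.7], [-1.0, -2.1]]
[5.43002486e+02 2.30432066e+02 1.11138589e-01] [[1.4, 0.2], [-1.5, -0.3], [3.3, -7.2], [-0.7, -4.4]]
62.316458664224974 [ 1.08762738 72.96499452  7.99260952] [ 0.9 -0.4  0.3  0.5 -1.3 -0.1 -0.3 -0.1]
66 61.29753336042116 [ 1.06984378 10.93536209] [-1.1 -1.   2.3 -0.1 -2.6  0.9  0.9  0.9]
70 61.90258110024917 [1.08040386 9.23976164] [ 0.1 -0.7  1.1  0.3 -1.8  0.4  0.2  0.3]
74 62.45399498622428 [1.09002784 7.55835052] [ 1.2 -0.3  0.1  0.6 -1.2 -0.2 -0.4 -0.2]
```

```bash
python3 - <<'E'
import cv2
w=cv2.imread("pics/w4.png");cv2.imwrite("pics/w4z.png",cv2.resize(w[50:330,200:400],None,fx=2.1,fy=2.1,interpolation=2))
E
```

```text
(no output)
```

View pics/w4z.png

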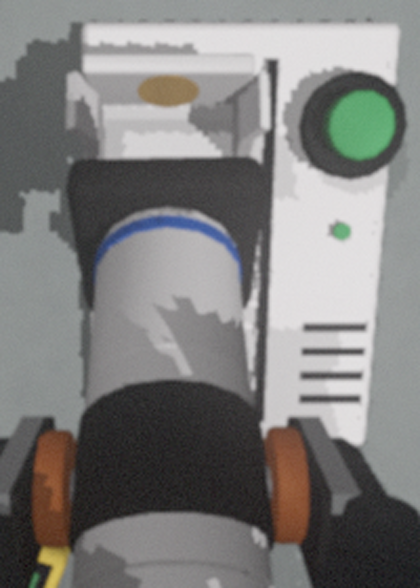

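Call:
send_rows(translation=[[0.004,0,0.008],[0.009,-0.001,0.02],[0.015,-0.001,0.033],[0.021,-0.001,0.046],[0.026,-0.001,0.056],[0.028,-0.001,0.06],[0.028,-0.001,0.06],[0.028,-0.001,0.06]], yaw=[0,-0.4,-0.4,-0.4,-0.4,-0.4,-0.4,-0.4], fingers=[255,255,255,255,255,255,255,255])

```text
clock: 7.3
position: [532.0, 227.1, 109.5]
ee_rot: [-0.053, 0.999, 0.001, -0.003]
contact_force: [-0.3, 0.4, -3.4]
gripper_width: 53.1
```

```bash
python3 look.py 5;python3 - <<'E'
from h import *
d=np.load("pics/5.npz");c=wcam(d["p"],d["q"])
a=np.radians(6.1);hm=np.array([544,230,76.]);
X=np.array([np.cos(a)*np.cos(.436),np.sin(a)*np.cos(.436),np.sin(.436)]);Y=np.array([-np.sin(a),np.cos(a),0]);N=np.cross(X,Y)
k=d["p"]+R.from_quat(d["q"]).as_matrix()@[-1,0,-20]-hm
print("knob rel slope s,lat,h",k@X,k@Y,k@N,"brass",proj(c,hm-80*X),"foot top",proj(c,hm-80*X+14*N))
E
```

```text
7.3 [532.003 227.123 109.466] [-0.053  0.999  0.001 -0.003] [ 0.68   0.424 -0.263 -0.008 -0.888 -2.14 ] [-0.289  0.385 -3.36 ] 53.09013402697426
[[-0.994 -0.106 -0.007]
 [-0.106  0.994  0.002]
 [ 0.006  0.003 -1.   ]]
knob rel slope s,lat,h 12.506415584571547 -1.6444185210373958 53.15032577388797 brass [[282.79670059 131.4622433 ]] foot top [[282.99060671 122.37449389]]
```

View pics/w5.png

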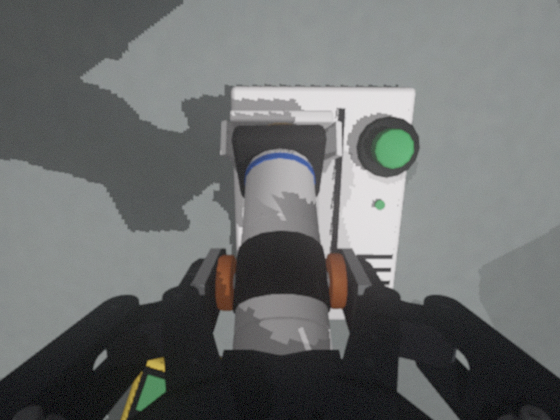

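View pics/sz5.png

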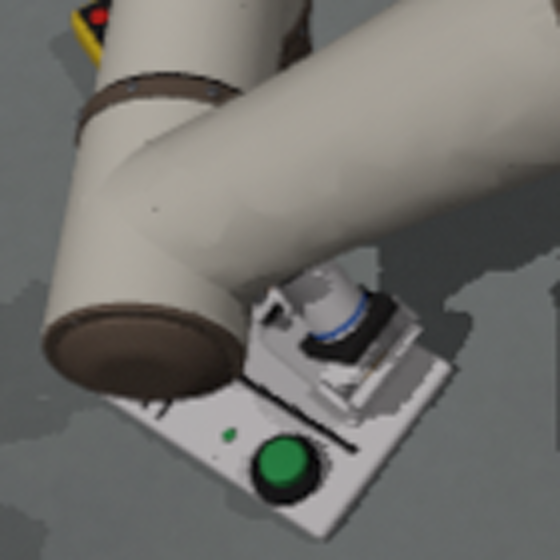

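```bash
python3 - <<'E'
import cv2
w=cv2.imread("pics/w5.png");cv2.imwrite("pics/w5z.png",cv2.resize(w[75:215,200:360],None,fx=4,fy=4,interpolation=2))
E
```

```text
(no output)
```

View pics/w5z.png

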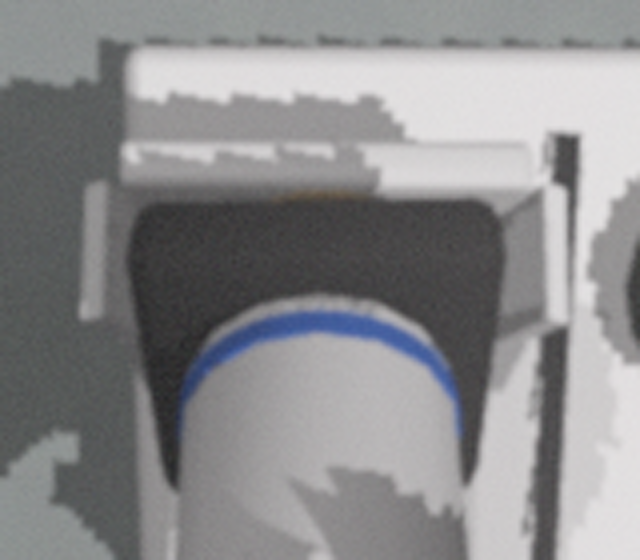

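The foot and cheeks are centred at u≈281.5 and the cap at 279, so I need +1.5 mm in tool y. Lowering along the slope normal.

Call:
send_rows(translation=[[0,0.0015,0.001],[-0.001,0.0015,0.004],[-0.003,0.0015,0.008],[-0.0045,0.0015,0.012],[-0.006,0.0015,0.016],[-0.008,0.0015,0.02],[-0.0095,0.0015,0.024],[-0.011,0.0015,0.028],[-0.013,0.0015,0.032],[-0.0145,0.0015,0.035],[-0.0155,0.0015,0.037],[-0.0155,0.0015,0.037]], yaw=[0,0,0,0,0,0,0,0,0,0,0,0], fingers=[255,255,255,255,255,255,255,255,255,255,255,255])

```text
clock: 8.65
position: [546.8, 230.3, 72.0]
ee_rot: [-0.053, 0.999, 0.001, -0.004]
contact_force: [0.7, 0.1, -2.8]
gripper_width: 53.1
```

```bash
cat > rel.py <<'E'
from h import *
import sys
d=np.load(f"pics/{sys.argv[1]}.npz");c=wcam(d["p"],d["q"])
a=np.radians(6.1);hm=np.array([544,230,76.]);
X=np.array([np.cos(a)*np.cos(.436),np.sin(a)*np.cos(.436),np.sin(.436)]);Y=np.array([-np.sin(a),np.cos(a),0]);N=np.cross(X,Y)
k=d["p"]+R.from_quat(d["q"]).as_matrix()@[-1,0,-20]-hm
print("knob rel slope s,lat,h",k@X,k@Y,k@N)
w=cv2.imread(f"pics/w{sys.argv[1]}.png");cv2.imwrite(f"pics/wz{sys.argv[1]}.png",cv2.resize(w[75:325,180:380],None,fx=2.4,fy=2.4,interpolation=2))
E
python3 look.py 6; python3 rel.py 6
```

```text
8.65 [546.834 230.272  71.988] [-0.053  0.999  0.001 -0.004] [ 0.668  0.491 -0.262 -0.008 -0.823 -2.127] [ 0.672  0.149 -2.802] 53.05627215088443
[[-0.994 -0.106 -0.007]
 [-0.106  0.994  0.002]
 [ 0.007  0.003 -1.   ]]
knob rel slope s,lat,h 10.362920308726821 -0.08995679516902426 12.80101044076153
```

View pics/wz6.png

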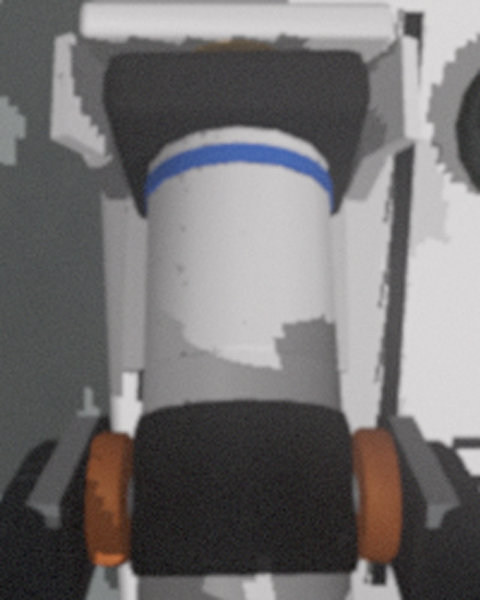

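View pics/sz6.png

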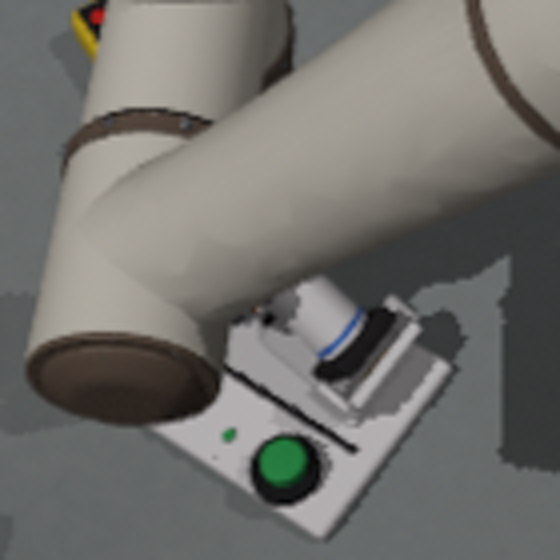

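The cap is between the cheeks and levelling as it goes down. Continuing gently.

Call:
send_rows(translation=[[-0.0006,0,0.0015],[-0.0013,0,0.003],[-0.002,0,0.0045],[-0.0027,0,0.006],[-0.0034,0,0.0075],[-0.004,0,0.009],[-0.0045,0,0.01],[-0.0045,0,0.01],[-0.0045,0,0.01]], yaw=[0,0,0,0,0,0,0,0,0], fingers=[255,255,255,255,255,255,255,255,255])

```text
clock: 9.7
position: [550.8, 230.7, 62.1]
ee_rot: [-0.053, 0.999, 0.001, -0.004]
contact_force: [-0.2, -0.4, -3.1]
gripper_width: 53.0
```

```bash
python3 look.py 7; python3 rel.py 7
```

```text
9.7 [550.809 230.652  62.068] [-0.053  0.999  0.001 -0.004] [ 0.664  0.509 -0.26  -0.009 -0.807 -2.123] [-0.201 -0.36  -3.053] 53.043194606084015
[[-0.994 -0.106 -0.008]
 [-0.106  0.994  0.002]
 [ 0.008  0.003 -1.   ]]
knob rel slope s,lat,h 9.80326265450286 -0.13384706197986193 2.117370266571265
```

View pics/wz7.png

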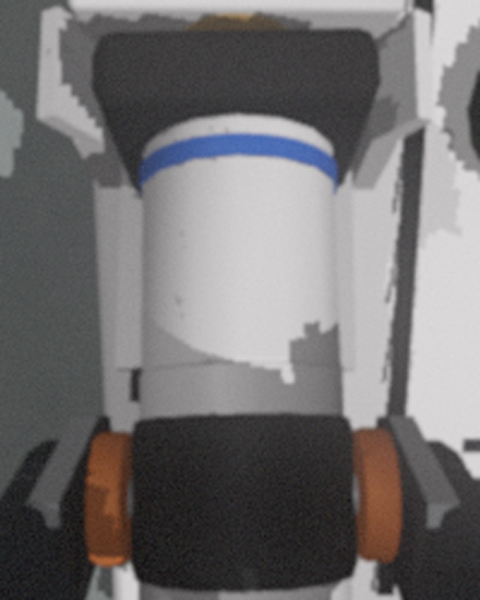

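Call:
send_rows(translation=[[-0.0002,0,0.0005],[-0.0004,0,0.001],[-0.0006,0,0.0015],[-0.0008,0,0.002],[-0.0008,0,0.002],[-0.0008,0,0.002]], yaw=[0,0,0,0,0,0], fingers=[255,255,255,255,255,255])

```text
clock: 10.45
position: [552.0, 230.8, 60.7]
ee_rot: [-0.053, 0.999, 0.001, -0.003]
contact_force: [0.4, -0.9, 2.8]
gripper_width: 52.9
```

Call:
send_rows(translation=[[-0.0002,0,0.0005],[-0.0004,0,0.001],[-0.0004,0,0.001],[-0.0004,0,0.001]], yaw=[0,0,0,0], fingers=[255,255,255,255])

```text
clock: 10.85
position: [552.9, 230.9, 60.1]
ee_rot: [-0.053, 0.999, 0.001, -0.003]
contact_force: [0.5, -1.0, 4.4]
gripper_width: 52.9
```

The logger rests on the saddle. Now pushing down the slope.

Call:
send_rows(translation=[[0.0009,0,0.0004],[0.0018,0,0.0008],[0.0027,0,0.0013],[0.0036,0,0.0017],[0.0045,0,0.0021],[0.0054,0,0.0025],[0.0054,0,0.0025],[0.0054,0,0.0025]], yaw=[0,0,0,0,0,0,0,0], fingers=[255,255,255,255,255,255,255,255])

```text
clock: 11.65
position: [549.1, 229.9, 59.1]
ee_rot: [-0.054, 0.999, 0.001, -0.001]
contact_force: [2.4, -5.5, 7.3]
gripper_width: 53.2
```

```bash
python3 look.py 8; python3 rel.py 8
```

```text
11.65 [549.056 229.919  59.108] [-0.054  0.999  0.001 -0.001] [ 0.666  0.508 -0.273 -0.005 -0.791 -2.126] [ 2.43  -5.483  7.276] 53.15977416093381
[[-0.994 -0.107 -0.003]
 [-0.107  0.994  0.003]
 [ 0.002  0.003 -1.   ]]
knob rel slope s,lat,h 6.8089757654753615 -0.676036103275877 0.25416934216071463
```

View pics/wz8.png

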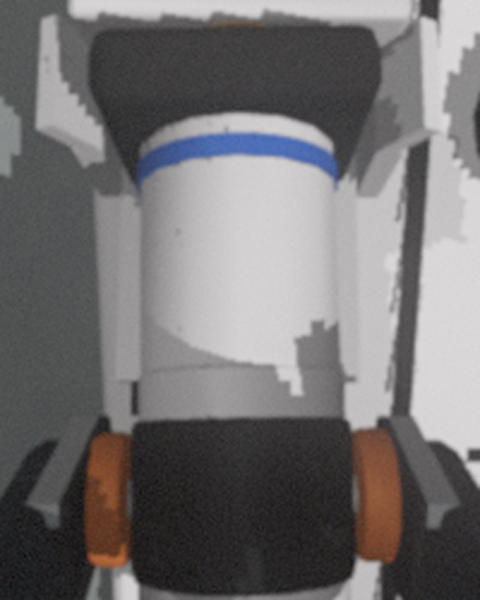

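Call:
send_rows(translation=[[0.0009,-0.001,0.0004],[0.0018,-0.001,0.0008],[0.0027,-0.001,0.0013],[0.0036,-0.001,0.0017],[0.0045,-0.001,0.0021],[0.0045,-0.001,0.0021],[0.0045,-0.001,0.0021]], yaw=[0,0,0,0,0,0,0], fingers=[255,255,255,255,255,255,255])

```text
clock: 12.5
position: [544.2, 228.5, 56.6]
ee_rot: [-0.053, 0.999, 0.001, -0.002]
contact_force: [-0.3, 1.6, 1.3]
gripper_width: 53.2
```

```bash
python3 look.py 9|head -2; python3 rel.py 9; python3 -c "
from bench import *;print(read_state()['wrist_torque'])"
```

```text
12.5 [544.222 228.532  56.619] [-0.053  0.999  0.001 -0.002] [ 0.67   0.505 -0.287 -0.006 -0.78  -2.129] [-0.332  1.584  1.35 ] 53.200459433112286
[[-0.994 -0.107 -0.004]
knob rel slope s,lat,h 1.283846702646731 -1.5407165959961053 0.08048182668489744
[ 4.46911011e-01  7.32550281e-02 -2.41525348e-04]
```

View pics/wz9.png

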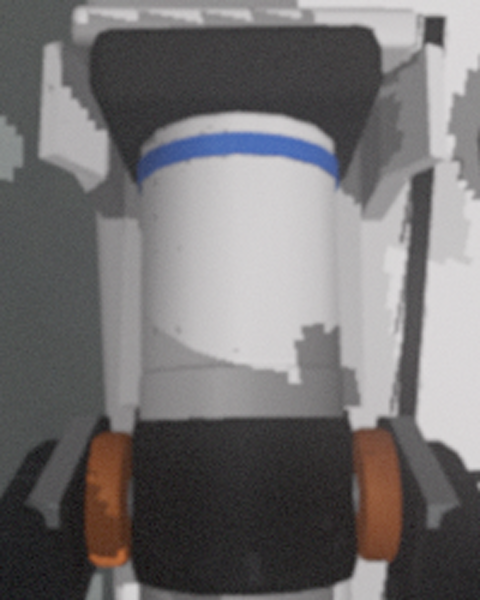

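Call:
send_rows(translation=[[0.0007,0.0005,0.0004],[0.0014,0.0005,0.0008],[0.002,0.0005,0.0012],[0.0027,0.0005,0.0015],[0.0027,0.0005,0.0015],[0.0027,0.0005,0.0015]], yaw=[0,0,0,0,0,0], fingers=[255,255,255,255,255,255])

```text
clock: 13.25
position: [543.5, 228.7, 56.3]
ee_rot: [-0.054, 0.999, 0.002, 0.0]
contact_force: [5.5, -2.4, 3.7]
gripper_width: 53.1
```

```bash
python3 look.py 10|head -2; python3 rel.py 10
```

```text
13.25 [543.467 228.733  56.292] [-0.054  0.999  0.002  0.   ] [ 0.672  0.503 -0.293 -0.004 -0.773 -2.132] [ 5.513 -2.382  3.672] 53.11867696527955
[[-0.994 -0.107  0.   ]
knob rel slope s,lat,h 0.41237173792877757 -1.2717207118170817 0.13076118487393393
```

View pics/wz10.png

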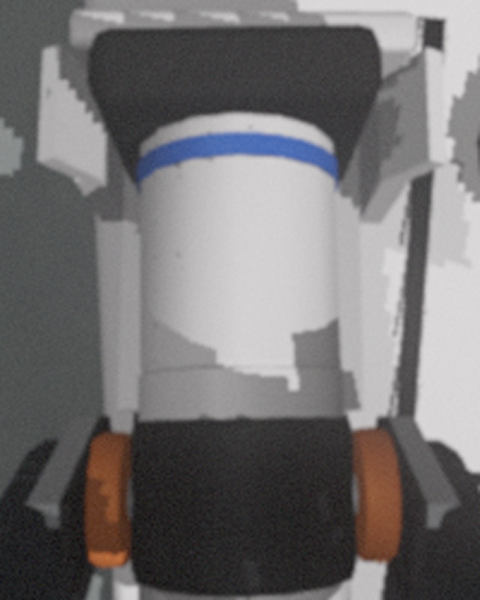

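The arm moved only about 1 mm of the 3 mm commanded and the force rose, at s≈0, so it looks like the stop. One firmer push to confirm.

Call:
send_rows(translation=[[0.001,-0.0003,0.0005],[0.002,-0.0003,0.001],[0.003,-0.0003,0.0015],[0.004,-0.0003,0.002],[0.004,-0.0003,0.002],[0.004,-0.0003,0.002],[0.004,-0.0003,0.002]], yaw=[0,0,0,0,0,0,0], fingers=[255,255,255,255,255,255,255])

```text
clock: 14.1
position: [543.5, 228.8, 56.3]
ee_rot: [-0.054, 0.999, 0.003, 0.004]
contact_force: [9.6, -4.1, 4.4]
gripper_width: 53.1
```

```bash
python3 look.py 11|head -2; python3 rel.py 11
```

```text
14.1 [543.498 228.784  56.285] [-0.054  0.999  0.003  0.004] [ 0.673  0.499 -0.301  0.001 -0.76  -2.136] [ 9.575 -4.114  4.393] 53.06294372233518
[[-0.994 -0.109  0.009]
knob rel slope s,lat,h 0.2925096704093438 -1.2587549294017675 0.18686242382333523
```

View pics/wz11.png

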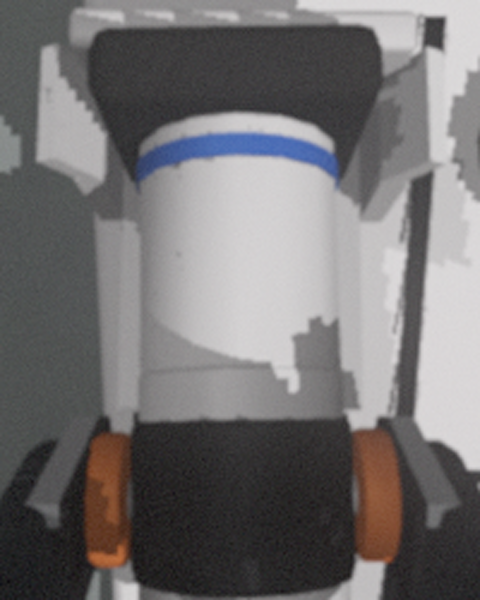

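View pics/sz11.png

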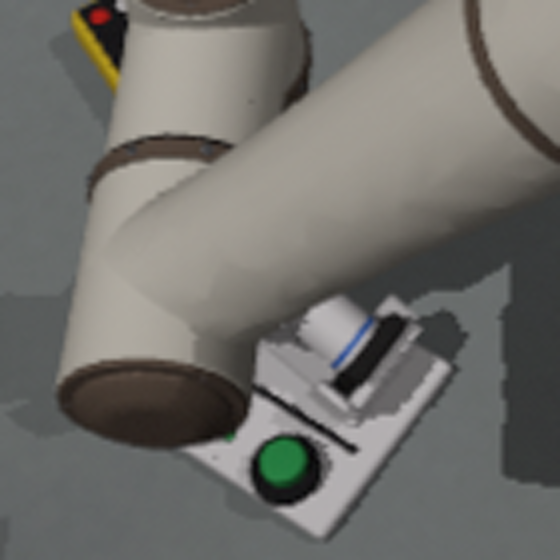

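The TCP did not move under about 10 N, with s≈0.3 mm, so the logger is home. Releasing slowly with a slight push kept on.

Call:
send_rows(translation=[[0.001,0,0.0005],[0.001,0,0.0005],[0.001,0,0.0005],[0.001,0,0.0005],[0.001,0,0.0005],[0.001,0,0.0005],[0.001,0,0.0005],[0.001,0,0.0005],[0.001,0,0.0005],[0.001,0,0.0005],[0.001,0,0.0005],[0.001,0,0.0005]], yaw=[0,0,0,0,0,0,0,0,0,0,0,0], fingers=[255,255,90,80,70,50,30,10,0,0,0,0])

```text
clock: 15.45
position: [542.5, 228.7, 55.8]
ee_rot: [-0.054, 0.999, 0.003, 0.004]
contact_force: [-0.4, -0.1, -0.4]
gripper_width: 85.2
```

```bash
python3 look.py 12; python3 rel.py 12
```

```text
15.45 [542.516 228.66   55.777] [-0.054  0.999  0.003  0.004] [ 0.674  0.499 -0.304  0.001 -0.758 -2.137] [-0.403 -0.074 -0.439] 85.20753993650942
[[-0.994 -0.108  0.009]
 [-0.108  0.994  0.006]
 [-0.009  0.005 -1.   ]]
knob rel slope s,lat,h -0.8196082360526333 -1.2793429564886178 0.14431175898011717
```

View pics/w12.png

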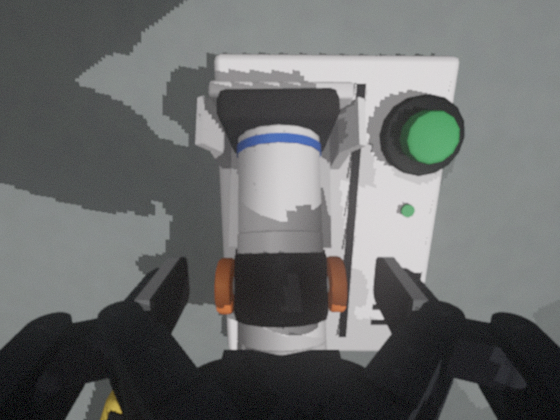

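Released, and the logger stays put with clearance either side of the knobs. Rising straight up.

Call:
send_rows(translation=[[0,0,-0.004],[0,0,-0.012],[0,0,-0.025],[0,0,-0.04],[0,0,-0.06],[0,0,-0.08],[0,0,-0.1],[0,0,-0.12],[0,0,-0.13],[0,0,-0.13]], yaw=[0,0,0,0,0,0,0,0,0,0], fingers=[0,0,0,0,0,0,0,0,0,0])

```text
clock: 16.6
position: [542.2, 228.4, 188.2]
ee_rot: [-0.054, 0.998, 0.004, 0.006]
contact_force: [-0.2, 0.1, 1.2]
gripper_width: 85.8
```

```bash
python3 look.py 13; python3 - <<'E'
import cv2
w=cv2.imread("pics/w13.png");cv2.imwrite("pics/w13z.png",cv2.resize(w[20:270,190:390],None,fx=2.4,fy=2.4,interpolation=2))
E
```

```text
16.6 [542.169 228.38  188.219] [-0.054  0.998  0.004  0.006] [ 0.674  0.349 -0.16   0.001 -1.046 -2.137] [-0.185  0.058  1.194] 85.75066530023369
[[-0.994 -0.109  0.012]
 [-0.109  0.994  0.009]
 [-0.013  0.008 -1.   ]]
```

View pics/w13z.png

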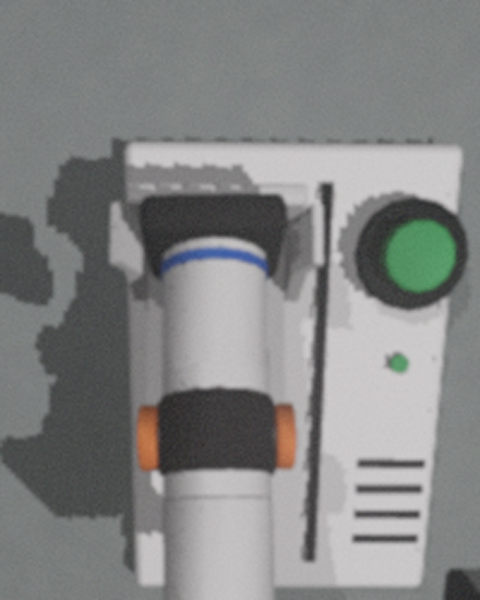

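View pics/sz13.png

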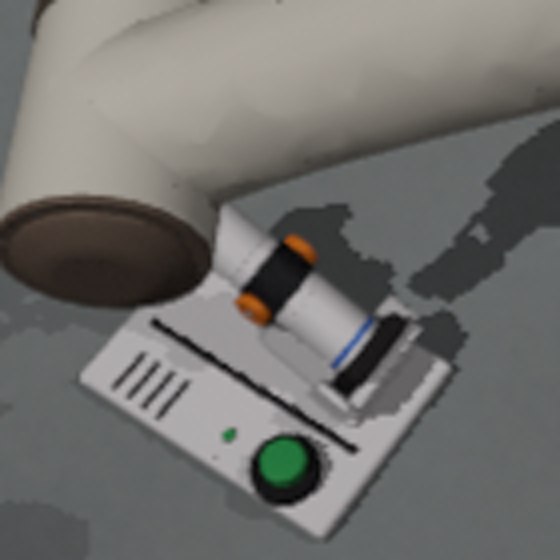

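```bash
python3 - <<'E'
from h import *
from scipy.optimize import least_squares
d=np.load("pics/13.npz");c=wcam(d["p"],d["q"]);M=R.from_quat(d["q"]).as_matrix()
f=lambda x,y:((x+.5)/2.4-.5+190,(y+.5)/2.4-.5+20)
uv=np.array([f(*p) for p in[(462,147),(128,145),(138,584),(420,583),(421,256)]])
L=np.array([[-104.4,98.2,14],[-104.4,-36.8,14],[90.6,-36.8,14],[90.6,98.2,14],[-60,78,28.8]])
W=lambda v:L@R.from_euler('z',v[2]).as_matrix().T+[v[0],v[1],0]
for idx in([0,1,2,3],[0,1,2,3,4]):
  o=least_squares(lambda v:(proj(c,W(v))-uv)[idx].ravel(),[543,228,.1]);print(o.x,(proj(c,W(o.x))-uv).round(1).tolist())
k=[f(148,437),f(285,437)];print("knobs z76",atz(c,k,76),atz(c,k,76).mean(0))
b=atz(c,[uv[4]],28.8);print("button",b,"tool",(b-d["p"])@M)
E
```

```text
[5.45227083e+02 2.28595409e+02 1.00817183e-01] [[1.8, -1.5], [-2.0, -1.9], [-1.1, 2.2], [1.5, 3.1], [-2.3, 2.1]]
[5.44722358e+02 2.29026572e+02 1.01076386e-01] [[2.3, -2.0], [-1.6, -2.4], [-0.7, 1.9], [2.0, 2.7], [-1.8, 1.6]]
knobs z76 [[546.37370182 204.66507432  76.        ]
 [541.24539042 252.75318121  76.        ]] [543.80954612 228.70912777  76.        ]
button [[475.5681211  301.96594177  28.8       ]] tool [[ 60.34108433  79.17991847 159.23076393]]
```

The logger's middle, measured at (543.8, 228.7), agrees with home from the stand fit at (545, 229) within the calibration error. Next, to the button with the fingers shut.

Call:
send_rows(translation=[[0.012,0.015,0],[0.024,0.031,0],[0.036,0.047,0],[0.048,0.063,0],[0.0605,0.0785,0.01],[0.0605,0.0785,0.035],[0.0605,0.0785,0.065],[0.0605,0.0785,0.095],[0.0605,0.0785,0.12],[0.0605,0.0785,0.138],[0.0605,0.0785,0.145],[0.0605,0.0785,0.145]], yaw=[0,0,0,0,0,0,0,0,0,0,0,0], fingers=[50,120,200,255,255,255,255,255,255,255,255,255])

```text
clock: 17.95
position: [472.5, 299.0, 38.2]
ee_rot: [-0.054, 0.999, 0.001, 0.002]
contact_force: [0.4, -0.1, 0.2]
gripper_width: -0.2
```

```bash
python3 look.py 14
```

```text
17.95 [472.478 299.038  38.192] [-0.054  0.999  0.001  0.002] [ 0.855  0.487 -0.39   0.003 -0.689 -2.319] [ 0.446 -0.076  0.229] -0.19763504032409976
[[-0.994 -0.108  0.005]
 [-0.108  0.994  0.003]
 [-0.005  0.002 -1.   ]]
```

View pics/w14.png

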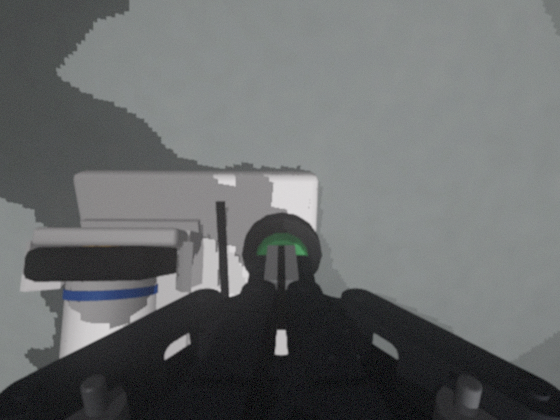

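View pics/sz14.png

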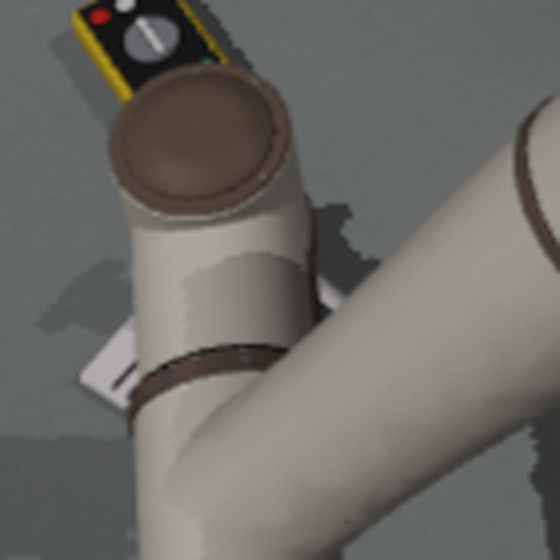

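The finger is over the button, centred at u≈281. Pressing now, with a 2–3 mm correction.

Call:
send_rows(translation=[[-0.0025,0.001,0.003],[-0.0025,0.001,0.006],[-0.0025,0.001,0.009],[-0.0025,0.001,0.011],[-0.0025,0.001,0.013],[-0.0025,0.001,0.015],[-0.0025,0.001,0.017],[-0.0025,0.001,0.017],[-0.0025,0.001,0.017]], yaw=[0,0,0,0,0,0,0,0,0], fingers=[255,255,255,255,255,255,255,255,255])

```text
clock: 19.0
position: [477.1, 302.6, 29.5]
ee_rot: [-0.056, 0.998, 0.004, 0.006]
contact_force: [-8.5, -3.7, 34.3]
gripper_width: -0.1
```

```bash
python3 look.py 15; python3 - <<'E'
import cv2
w=cv2.imread("pics/w15.png");cv2.imwrite("pics/w15z.png",cv2.resize(w[170:310,200:360],None,fx=4,fy=4,interpolation=2))
w=cv2.imread("pics/t15.png");cv2.imwrite("pics/t15z.png",cv2.resize(w[185:265,130:240],None,fx=6,fy=6,interpolation=2))
E
```

```text
19.0 [477.15  302.573  29.453] [-0.056  0.998  0.004  0.006] [ 0.854  0.504 -0.39   0.006 -0.663 -2.318] [-8.531 -3.72  34.339] -0.09027169152325433
[[-0.994 -0.111  0.012]
 [-0.111  0.994  0.008]
 [-0.013  0.007 -1.   ]]
```

View pics/w15z.png

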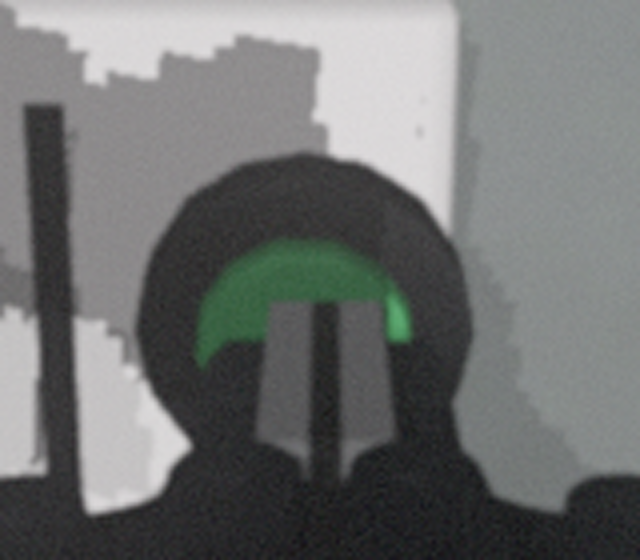

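View pics/t15z.png

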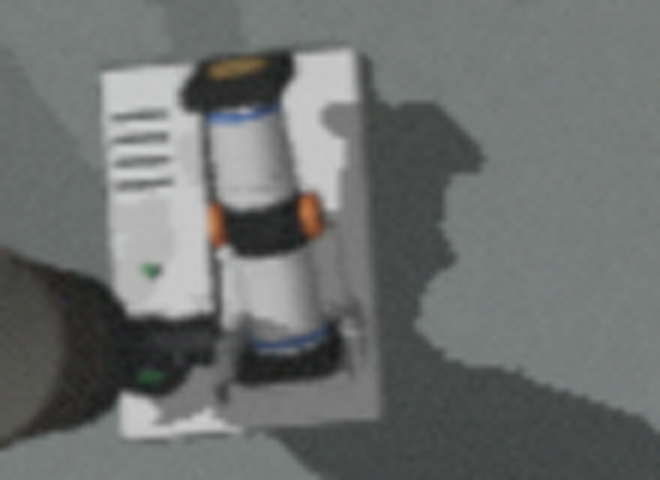

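The pads sit about 5 mm too far back and about 2.5 mm to the side, so they bear on the bezel ring as well as the button. I'll lift, recentre and press again.

Call:
send_rows(translation=[[0,0,-0.004],[0,0,-0.009],[0.0024,-0.001,-0.012],[0.0048,-0.002,-0.012],[0.0048,-0.002,-0.012]], yaw=[0,0,0,0,0], fingers=[255,255,255,255,255])

```text
clock: 19.65
position: [471.6, 299.2, 40.5]
ee_rot: [-0.055, 0.998, 0.003, 0.005]
contact_force: [-0.3, 0.5, -0.3]
gripper_width: -0.2
```

```bash
python3 look.py 16; python3 - <<'E'
import cv2
w=cv2.imread("pics/w16.png");cv2.imwrite("pics/w16z.png",cv2.resize(w[170:310,200:360],None,fx=4,fy=4,interpolation=2))
E
```

```text
19.65 [471.614 299.159  40.452] [-0.055  0.998  0.003  0.005] [ 0.857  0.48  -0.396  0.005 -0.683 -2.321] [-0.31   0.478 -0.282] -0.1829379702265665
[[-0.994 -0.111  0.01 ]
 [-0.111  0.994  0.007]
 [-0.011  0.006 -1.   ]]
```

View pics/w16z.png

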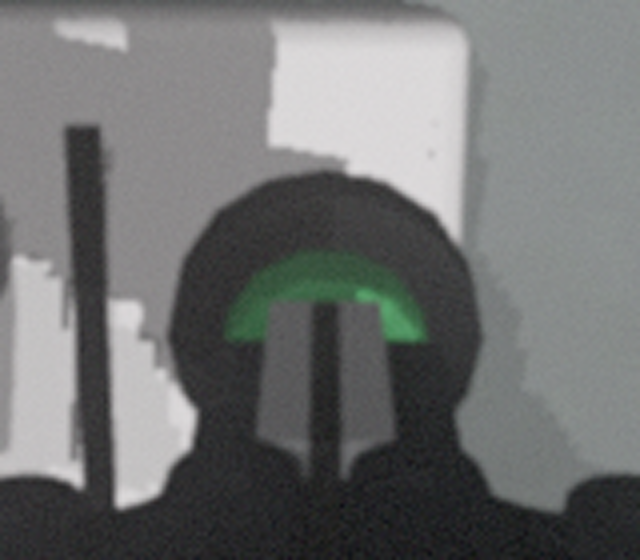

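Call:
send_rows(translation=[[0,0,0.002],[0,0,0.004],[0,0,0.005],[0,0,0.005]], yaw=[0,0,0,0], fingers=[255,255,255,255])

```text
clock: 20.2
position: [472.2, 299.6, 35.5]
ee_rot: [-0.056, 0.998, 0.003, 0.005]
contact_force: [-0.7, -0.7, 1.2]
gripper_width: -0.2
```

Call:
send_rows(translation=[[0,0,0.001],[0,0,0.002],[0,0,0.002]], yaw=[0,0,0], fingers=[255,255,255])

```text
clock: 20.5
position: [472.2, 299.7, 33.6]
ee_rot: [-0.056, 0.998, 0.003, 0.005]
contact_force: [-0.3, 0.8, 2.6]
gripper_width: 0.2
```

Call:
send_rows(translation=[[0,0,0.001],[0,0,0.002],[0,0,0.002]], yaw=[0,0,0], fingers=[255,255,255])

```text
clock: 20.8
position: [472.2, 299.6, 31.6]
ee_rot: [-0.056, 0.998, 0.003, 0.005]
contact_force: [-1.6, -0.8, 3.4]
gripper_width: -0.2
```

Call:
send_rows(translation=[[0,0,0.001],[0,0,0.002],[0,0,0.002]], yaw=[0,0,0], fingers=[255,255,255])

```text
clock: 21.1
position: [472.2, 299.7, 30.1]
ee_rot: [-0.056, 0.998, 0.003, 0.005]
contact_force: [-2.5, -0.5, 6.5]
gripper_width: -0.1
```

The force follows the button's spring: contact at about z=35.5, 3.4 N at 31.6, then the hard stop near 30. A little more to be sure it is fully down.

Call:
send_rows(translation=[[0,0,0.001],[0,0,0.002],[0,0,0.002],[0,0,0.002]], yaw=[0,0,0,0], fingers=[255,255,255,255])

```text
clock: 21.5
position: [472.3, 299.7, 29.9]
ee_rot: [-0.056, 0.998, 0.003, 0.006]
contact_force: [-4.8, -1.8, 14.9]
gripper_width: -0.2
```

Call:
send_rows(translation=[[0,0,-0.003],[0,0,-0.01],[0,0,-0.03],[0,0,-0.06],[0,0,-0.1],[0,0,-0.14],[0,0,-0.18],[0,0,-0.2],[0,0,-0.2],[0,0,-0.2]], yaw=[0,0,0,0,0,0,0,0,0,0], fingers=[255,255,255,255,255,255,255,255,255,255])

```text
clock: 22.5
position: [469.7, 298.3, 229.4]
ee_rot: [-0.056, 0.998, 0.003, 0.005]
contact_force: [-0.9, 0.0, -0.9]
gripper_width: 0.4
```

```bash
python3 look.py 17
```

```text
22.5 [469.709 298.298 229.446] [-0.056  0.998  0.003  0.005] [ 0.859  0.263 -0.176  0.004 -1.119 -2.32 ] [-0.889  0.032 -0.949] 0.3513276471383946
[[-0.994 -0.112  0.01 ]
 [-0.112  0.994  0.007]
 [-0.011  0.006 -1.   ]]
```

View pics/w17.png

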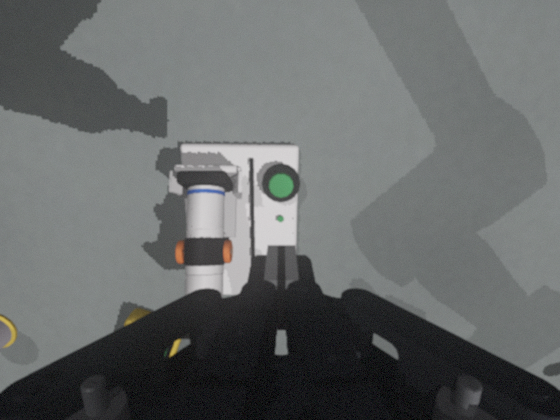

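View pics/s17.png

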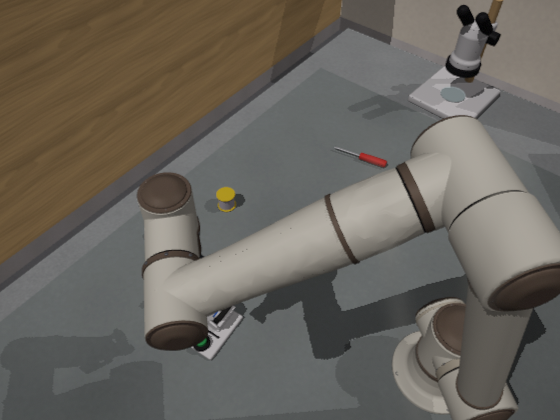

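View pics/t17.png

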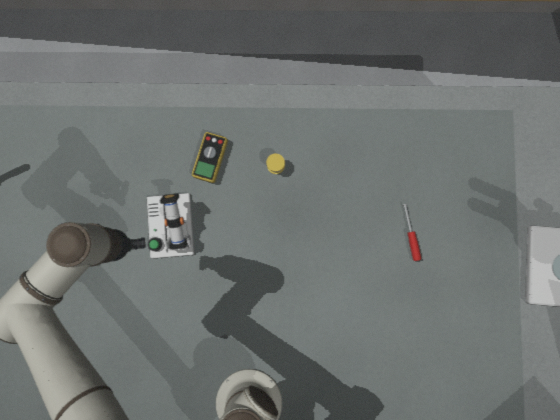

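```bash
python3 - <<'E'
from h import *
w=cv2.imread("pics/w17.png");cv2.imwrite("pics/w17z.png",cv2.resize(w[135:275,160:310],None,fx=4,fy=4,interpolation=2))
t=cv2.imread("pics/t17.png");cv2.imwrite("pics/t17z.png",cv2.resize(t[185:265,140:240],None,fx=7,fy=7,interpolation=2))
E
```

```text
(no output)
```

View pics/w17z.png

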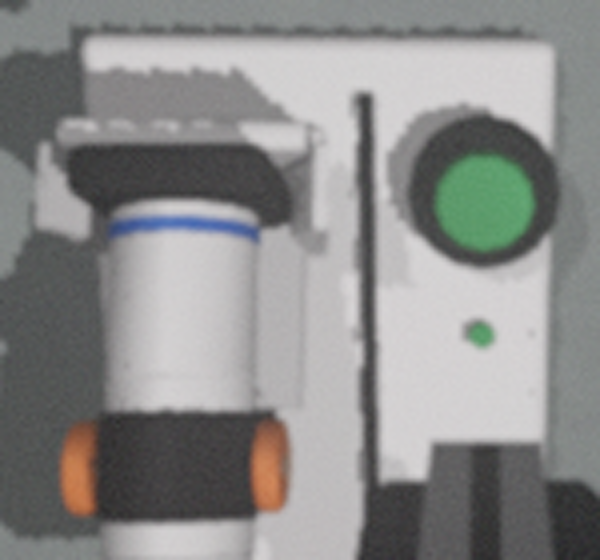

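View pics/t17z.png

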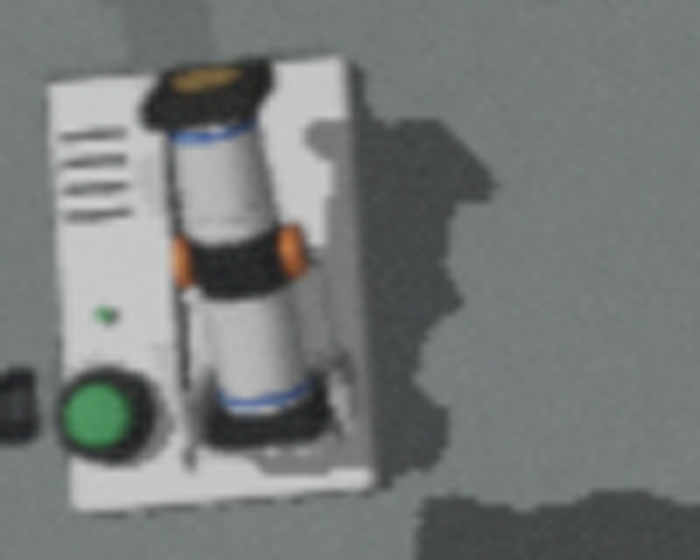

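```bash
python3 -c "
from bench import *;print(job_done())"
```

```text
the job is handed in; nothing more can be done
None
```

The logger is in the charging stand with its heavy end down against the foot. I released it, pressed the start button, and handed the job in at about 22.7 s.

- **Heavy end:** I gripped the logger by its knobs (53 mm) and lifted it 130 mm. The end that had pointed to world −y dipped. My rough fit of the dip gave about 53 to 62°, against the expected 20 to 60°, but the direction was clear.
- **Laying in:** I turned the heavy end to the foot, lowered the logger onto the saddle and slid it down the slope. At the stop, a push of about 10 N moved it no further. The arm pose put the middle 0.3 mm from home. After release I measured the middle at (543.8, 228.7) and the stand fit put home at (545, 229), which agree within the calibration error.
- **Button:** My first press went wrong. The button top was about 35.5 mm up, not the 29 mm I had measured, and the finger was off-centre. It pressed partly on the bezel with 34 N, under the 40 N limit. I recentred and pressed again: the spring took it down about 5.5 mm to a hard stop at 15 N, and in the pictures it looks sprung back up.
- **Last check:** The pictures show the logger's cap between the cheeks with no visible gap to the foot, and the multimeter, spool and screwdriver where they were. The arm is about 230 mm up, touching nothing. I could not read the button's travel directly; that it was pressed rests on force and height.

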